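# Charge the spare batteries and open the microphone

## Task

First stand the two loose batteries upright in the two empty cells of the small charging crate, one per cell, and let go of them. Then open the battery cap of the microphone nearer the charging crate: nobody remembers which way it turns, so try both ways, give it about a quarter turn the way that frees it, and lift the cap straight off; finish while holding it still in the gripper, a hand's breadth (about 80 mm) above the microphone. Leave the other microphone closed, the third battery in its cell, and the other things on the sideboard where they are.

Things in the scene. Friction and masses are not known exactly. Their poses are not given: they have to be found in the camera images.
- crate: Small wooden charging crate, fixed to the top, 50 mm along its x, 138 mm along its y, walls 24 mm high and 6 mm thick, floor 4 mm thick. Three square cells 38 x 38 mm inside, in a row at y = -44, 0 and +44 mm of its frame; the middle one (y = 0) already holds a battery, the outer two are empty. Origin: centre of its underside, on the tabletop.
- batt_1_mid (a point): Grey cylindrical rechargeable battery, 24 mm across, 65 mm high, 90 g, standing upright with its button up; this point is at its centre, half-way up. One of the two loose ones on the tabletop.
- batt_2_mid (a point): Grey cylindrical rechargeable battery, 24 mm across, 65 mm high, 90 g, standing upright with its button up; this point is at its centre, half-way up. The other loose one on the tabletop.
- batt_3_mid (a point): Grey cylindrical rechargeable battery, 24 mm across, 65 mm high, 90 g, standing upright with its button up; this point is at its centre, half-way up. Already in the middle cell of the crate; it stays there.
- mic_p: One of two alike black microphones, tail up, each clamped upright in a round black stand (90 mm across) fixed to the top. Origin: centre of the stand's underside, on the tabletop; z up. 189 mm high with its cap on; handle 34 mm across under the cap. Which one stands nearer the crate varies: it is the one with the greater y. Cap stops, from this x axis: wrong way 16 to 22 degrees, right way about 80.
- mic_q: One of two alike black microphones, tail up, each clamped upright in a round black stand (90 mm across) fixed to the top. Origin: centre of the stand's underside, on the tabletop; z up. 189 mm high with its cap on; handle 34 mm across under the cap. Which one stands nearer the crate varies: it is the one with the greater y. Cap stops, from this x axis: wrong way 16 to 22 degrees, right way about 80.
- cap_p_mid (a point): Ribbed black battery cap of mic_p, 40 mm across, 32 high, 40 g, loose; point at its centre (173 mm up when closed). Grey ridge on top along its x. Opens clockwise or anticlockwise, not marked, may differ between mics. Closed: x within 10 degrees of the mic's x; lifts straight off at 60 to 80 degrees from it, the right way only; before that 2 mm play. Turns easily; clear after rising 26 mm.
- cap_q_mid (a point): Ribbed black battery cap of mic_q, 40 mm across, 32 high, 40 g, loose; point at its centre (173 mm up when closed). Grey ridge on top along its x. Opens clockwise or anticlockwise, not marked, may differ between mics. Closed: x within 10 degrees of the mic's x; lifts straight off at 60 to 80 degrees from it, the right way only; before that 2 mm play. Turns easily; clear after rising 26 mm.
- remote: Black remote control lying flat, 46 x 160 x 20 mm, long side along its y; origin at the centre of its underside. Bystander.
- carton: Plain cardboard carton, 70 x 60 x 95 mm high; origin at the centre of its underside. Bystander.
- spray_can: Plain aluminium spray can, 50 mm across and 150 mm high, standing; origin at the centre of its underside. Bystander.
- tambourine: Dark wooden tambourine ring with brass jingles, lying flat, 190 mm across, 42 mm high; origin at its centre, on the tabletop. Bystander.
There are look-alikes about, which are no part of the job. What is shaped like the part that bears batt_1_mid but blue is not meant.

How it is judged:
By the outcome, as a careful person would: the job done as asked, in the order asked, and still so for the second after the job is handed in, while the arm keeps its last pose, push and grip.
It also fails if it takes over 72 s, if anything falls off the work surface, if the arm or the gripper's body presses on something with over 40 N, if the wrist force passes 120 N, or if a joint passes its speed limit or range.

## Robot

A 6-joint arm with a two-finger parallel gripper is mounted at the origin on the work surface. World frame = base frame: x ahead of the robot, y to its left, z up, the work surface at z = 0. Lengths are in mm, angles in rad, forces in N, time in s.
With the tool pointing down it reaches from about 400 to 925 mm from the base axis. Payload 12.5 kg.
Tool frame: the origin (TCP) lies midway between the tips of the shut fingers; the grasp point (between the pads) lies 19 mm behind it (ctrl.pinch_z is the distance from the TCP to the grasp point, in mm); z points along the fingers, y is the direction in which the jaws open and shut (so a half turn about z gives the same grasp; the last joint's range is limited). The gripper opens to 95 mm and grips with 3 to 60 N. Pads are 20 mm wide; open, the fingers measure 119 mm over their backs; the gripper's body (75 mm by 180 mm) begins 59 mm behind the grasp point.
Start: joints at [1.209, 0.491, 1.559, -0, 1.092, -0.106], TCP at [158.119, 604.686, 214.661] pointing down, gripper open.
Joint ranges: [-3.1, 3.1], [-0.84, 2.19], [0.05, 2.79], [-1.13, 4.28], [0.06, 2.93], [-2.69, 2.69]. Speed limits (rad/s): [2.22, 2.22, 2.79, 3.14, 3.14, 3.14].

## Interface

Orientations are given as a rotation vector (axis times angle).
In Python, from station import ctrl, vision, sign_off gives the robot as it stands.
- The arm moves only by the tool servo_tool, never from a script. Its argument "moves" is one flat list of numbers, 4 for each row, row after row: the shift along the tool's x, y, z in units of 0.12 m (1.0 is 0.12 m), then the turn about the tool's z in units of 180 degrees (1.0 is 180 degrees). In form: [dx, dy, dz, twist, dx, dy, dz, twist, ...]. A call has 1 to 20 rows; each row shifts and turns the pose as measured when the row begins, along the tool's axes as they then stand; what a row does not reach is not made up. A row lasts 1/8 s, in which the tool goes at most 62.5 mm and 10.7 degrees, less where a joint would pass 70% of its speed; a pose out of reach is approached as far as the arm can. A call with a number of a shift or a turn outside -1 to 1 is refused whole. A call with a gripper value outside its range is refused whole. "gripper" is the opening, from -1 (shut) to 1 (fully open), set as the call begins (left out, the last holds). The fingers move at their own pace and stop on an object; "grip_force" is the grip in N (left out, the last holds). Time passes only in rows, so rows that do not move let the fingers close. It gives the time, the measured TCP pose, the force and the opening at its end, in the units of the state.
- ctrl.observe(): the state, without advancing time (a new reading comes with each control period).
- vision.read_camera(name): name is "scene" or "side" or "wrist"; returns (picture, depth): 384x512x3 uint8, red, green, blue; 384x512 float32, mm along the optical axis (not along the pixel's ray), 0 where there is no reading.
- vision.get_calibration(name): a dict with "fx", "fy", "cx", "cy" (pixels), "k1" (the pictures are not rectified: a ray, as slopes to the right and down, at radius r is drawn at 1 + k1 r^2 times it, then the intrinsics apply), "origin" and "orientation" of the camera in the world; the wrist camera has in their place "tool_from_camera" (4x4, takes a point from camera to tool coordinates, whose origin is the TCP and whose axes are the flange's). Camera axes: x right, y down, z forward; pixel columns grow to the right and rows downward; lengths in mm; the calibration is good to about 2 mm. A picture is of the moment at which its call begins: read the wrist's pose just before it. get_calibration takes no time and is no camera call.
- sign_off(): hands the job in, once; it reports no verdict.
The state is a dict: "time_s": time; "q": joint angles; "dq": joint speeds; "tau": joint torques, N m; "ee_pos": TCP position; "tcp_rot": TCP orientation; "ft_force": force on the tool from outside, world axes, zero at the start; "wrist_torque": the same for the moment, N m; "gripper_width": finger opening in mm.
Only numpy, scipy, OpenCV 4.12 (cv2) and the standard library are available. Lean on these libraries where they do the work, as an engineer would, in place of code of your own. Each camera call takes 0.05 s, during which the arm holds its last target.

## Working session

There is one attempt and no reset: what is moved stays moved. The work goes in short steps, Python scripts to look and compute and a tool call to move; the robot and the scene stay as the last step left them, time stands still between calls to the robot, and variables do not carry over. Pictures are saved under pics/ and viewed, and the job is handed in when it is done.

Besides the shell and the picture viewer there is one more tool, called after "Request:" by a JSON object that holds its "api" and its "payload", one argument or row to a line. servo_tool: Moves the arm, as the interface text tells. Its arguments: {"type":"object","properties":{"moves":{"type":"array","items":{"type":"number","minimum":-1,"maximum":1}},"gripper":{"type":"number"},"grip_force":{"type":"number"}},"required":["moves"]}

```bash
mkdir -p pics; ls; cat > h.py <<'E'
import numpy as np, cv2
from station import ctrl, vision, sign_off
from scipy.spatial.transform import Rotation as R
def campose(name, st=None):
    c=vision.get_calibration(name)
    if name=='wrist':
        T=np.eye(4);T[:3,:3]=R.from_rotvec(st['tcp_rot']).as_matrix();T[:3,3]=st['ee_pos']
        T=T@np.array(c['tool_from_camera']);return c,T
    T=np.eye(4);o=np.array(c['orientation'],float)
    T[:3,:3]=R.from_rotvec(o).as_matrix() if o.shape==(3,) else o
    T[:3,3]=c['origin'];return c,T
def rays(c,T,uv):
    uv=np.atleast_2d(np.array(uv,float))
    K=np.array([[c['fx'],0,c['cx']],[0,c['fy'],c['cy']],[0,0,1.]])
    n=cv2.undistortPoints(uv.reshape(-1,1,2),K,np.array([c['k1'],0,0,0.])).reshape(-1,2)
    d=np.c_[n,np.ones(len(n))]
    return T[:3,3],d@T[:3,:3].T
def onplane(c,T,uv,z):
    o,d=rays(c,T,uv);t=(z-o[2])/d[:,2];return o+d*t[:,None]
def bydepth(c,T,uv,dep):
    o,d=rays(c,T,uv);return o+d*np.atleast_1d(dep)[:,None]
def project(c,T,P):
    p=(np.atleast_2d(P)-T[:3,3])@T[:3,:3];n=p[:,:2]/p[:,2:];r2=(n**2).sum(1,keepdims=True)
    n=n*(1+c['k1']*r2);return n*[c['fx'],c['fy']]+[c['cx'],c['cy']]
def cloud(c,T,dep):
    v,u=np.mgrid[:384,:512];P=bydepth(c,T,np.c_[u.ravel(),v.ravel()],dep.ravel());return P.reshape(384,512,3)
E
python3 - <<'E'
from h import *
s=ctrl.observe();print(s)
for n in ['scene','side','wrist']:
    im,d=vision.read_camera(n);cv2.imwrite(f'pics/{n}0.png',im[...,::-1]);np.savez(f'{n}0.npz',im=im,d=d)
    print(n,vision.get_calibration(n))
E
```

```text
pics
{'time_s': 0.0, 'q': array([ 1.20946238e+00,  4.91585068e-01,  1.55946193e+00,  1.28463414e-05,
        1.09170961e+00, -1.05616132e-01]), 'dq': array([7.04687331e-04, 7.66530122e-04, 3.54321776e-05, 1.59813858e-03,
       1.21669802e-03, 1.13218105e-03]), 'tau': array([-2.04835334e-03, -6.12648869e+01, -2.58169073e+01,  6.91555697e-02,
        4.84182313e-02, -1.11619686e-04]), 'ee_pos': array([157.98260872, 604.44309933, 214.04160869]), 'tcp_rot': array([-4.00560485e-01, -3.11566862e+00,  1.77442791e-03]), 'ft_force': array([-0.14848731, -0.34284099,  0.04671253]), 'wrist_torque': array([ 0.01471552, -0.02540236,  0.01915927]), 'gripper_width': 95.01902074413707}
scene {'fx': 454.94154503025095, 'fy': 454.94154503025095, 'cx': 256.84914048384104, 'cy': 186.44102788915342, 'k1': -0.053819725157006185, 'origin': array([1458.58369055, -271.01445597,  970.71374832]), 'orientation': array([-1.90935398, -1.47123956,  0.67021775])}
side {'fx': 357.71603007459197, 'fy': 357.71603007459197, 'cx': 253.44470366018908, 'cy': 190.31861190427688, 'k1': 0.005070627810552329, 'origin': array([ 55.0344333 , 491.77958335, 571.93879458]), 'orientation': array([-0.8956999 ,  2.33874337, -1.29681207])}
wrist {'fx': 303.42648203709956, 'fy': 303.42648203709956, 'cx': 255.79862624998646, 'cy': 185.61766977339954, 'k1': -0.04218050660205479, 'tool_from_camera': array([[-1.01163533e-03, -9.69766068e-01, -2.44034319e-01,
         6.65162228e+01],
       [ 9.99999160e-01, -7.83231584e-04, -1.03298204e-03,
         8.82252387e-01],
       [ 8.10615540e-04, -2.44035159e-01,  9.69766046e-01,
        -1.71335490e+02],
       [ 0.00000000e+00,  0.00000000e+00,  0.00000000e+00,
         1.00000000e+00]])}
```

View pics/scene0.png

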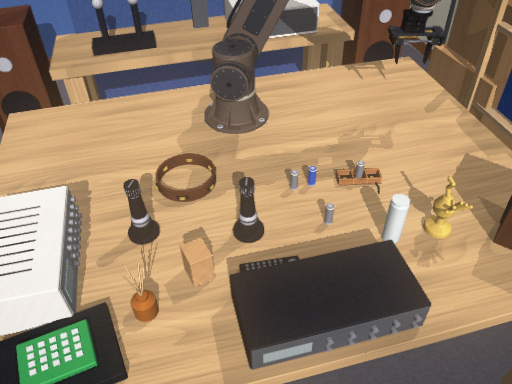

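View pics/side0.png

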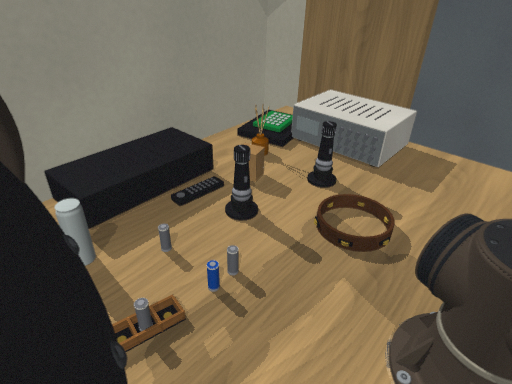

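View pics/wrist0.png

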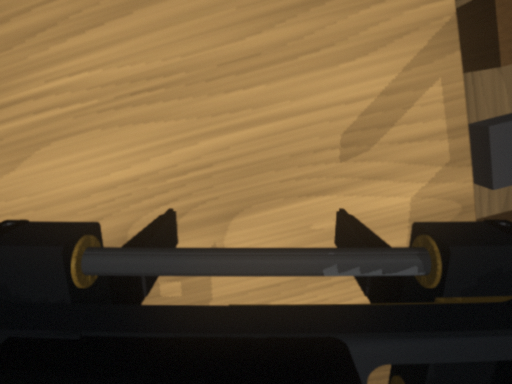

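The scene view shows three grey batteries: at (294,180), at (329,213) and in the crate at (360,170). The blue look-alike is at (312,175). Of the two microphones, the one at (248,210) is nearer the crate and the other is at (140,210). Next I'll enlarge these and measure them.

```bash
python3 - <<'E'
from h import *
a=np.load('scene0.npz');b=np.load('side0.npz')
c1=cv2.resize(a['im'][145:245,220:420],None,fx=4,fy=4,interpolation=cv2.INTER_CUBIC)
cv2.imwrite('pics/crop_scene.png',c1[...,::-1])
c2=cv2.resize(b['im'][215:355,90:290],None,fx=4,fy=4,interpolation=cv2.INTER_CUBIC)
cv2.imwrite('pics/crop_side.png',c2[...,::-1])
for n,D in(('scene',a),('side',b)):
    c,T=campose(n);P=cloud(c,T,D['d']);np.save(n+'P.npy',P)
    Z=P[...,2]
    m=((Z>30)&(Z<260)&(P[...,0]>350)&(P[...,0]<1000)&(P[...,1]<500)&(D['d']>0)&(abs(P[...,1])<700)).astype(np.uint8)
    k,L,s,cen=cv2.connectedComponentsWithStats(m)
    for i in range(1,k):
        if s[i,4]<20: continue
        q=P[L==i];print(n,cen[i].round(),s[i,4],'ext',np.percentile(q,2,axis=0).round(),np.percentile(q,98,axis=0).round(),D['im'][L==i].mean(0).round())
E
```

```text
scene [360. 167.] 101 ext [465. 285.  31.] [486. 307.  72.] [150. 142. 142.]
scene [312. 172.] 98 ext [443. 133.  31.] [467. 154.  67.] [105. 116. 178.]
scene [187. 187.] 283 ext [ 355. -323.   31.] [ 431. -149.   44.] [112.  77.  54.]
scene [294. 176.] 95 ext [445.  74.  32.] [468.  95.  67.] [153. 144. 143.]
scene [247. 205.] 848 ext [ 584. -120.   36.] [624. -73. 190.] [93. 83. 76.]
scene [448. 205.] 695 ext [715. 400.  36.] [785. 462. 179.] [183. 152.  83.]
scene [137. 207.] 884 ext [ 513. -409.   35.] [ 552. -360.  190.] [92. 81. 74.]
scene [ 48. 290.] 13804 ext [ 443. -695.   31.] [ 939. -501.  142.] [169. 186. 168.]
scene [396. 215.] 765 ext [712. 261.  33.] [754. 303. 151.] [207. 209. 207.]
scene [329. 210.] 111 ext [613. 126.  31.] [635. 147.  67.] [153. 145. 145.]
scene [197. 258.] 956 ext [ 676. -287.   33.] [ 750. -220.   97.] [208. 160. 111.]
scene [322. 292.] 13123 ext [ 812. -188.   95.] [997. 220. 103.] [52. 47. 46.]
scene [141. 296.] 707 ext [ 770. -425.   32.] [ 820. -371.  167.] [179. 122.  71.]
scene [111. 334.] 35 ext [ 841. -484.   30.] [ 865. -470.   34.] [50. 46. 42.]
scene [112. 349.] 34 ext [ 881. -491.   30.] [ 902. -466.   33.] [48. 45. 42.]
side [317. 138.] 7279 ext [ 420. -688.   33.] [893. -74. 187.] [ 99. 102.  94.]
side [122. 178.] 9469 ext [ 702. -172.   34.] [991. 302. 149.] [41. 42. 44.]
side [335. 206.] 357 ext [ 351. -324.   30.] [ 425. -145.   43.] [68. 45. 29.]
side [164. 232.] 181 ext [608. 130.  31.] [629. 151.  67.] [95. 95. 96.]
side [232. 255.] 199 ext [441.  77.  31.] [463.  98.  66.] [ 98.  98. 100.]
side [213. 270.] 225 ext [439. 136.  32.] [461. 158.  67.] [ 52.  78. 129.]
side [142. 310.] 328 ext [458. 288.  32.] [480. 309.  71.] [96. 96. 98.]
```

View pics/crop_scene.png

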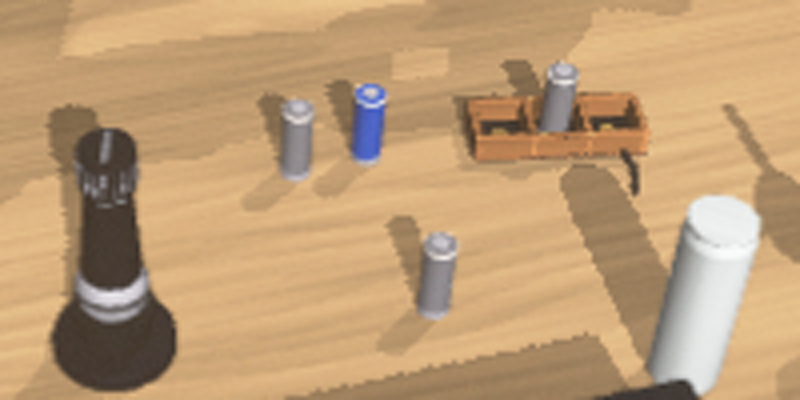

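View pics/crop_side.png

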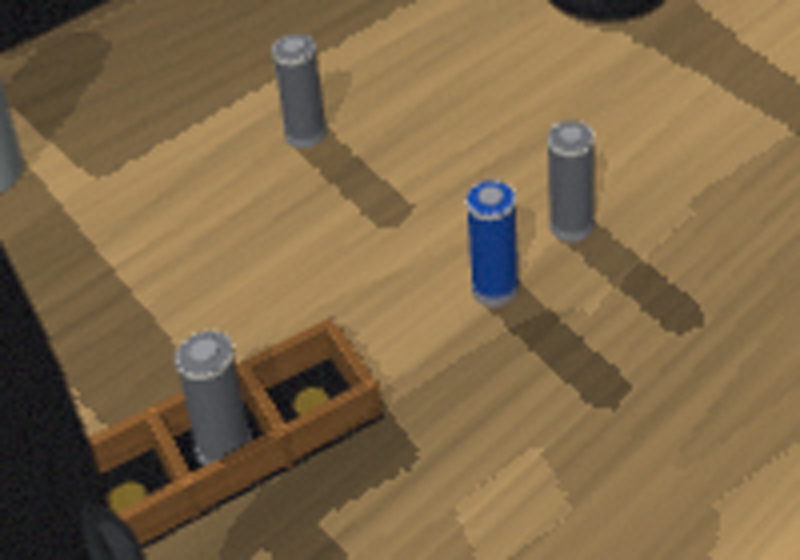

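```bash
python3 - <<'E'
from h import *
st=ctrl.observe();print(R.from_rotvec(st['tcp_rot']).as_matrix().round(3))
cand={'A':(455,86),'B':(622,138),'blue':(452,146),'C':(472,298),'capmid':(602,-97),'capfar':(530,-385)}
for n in('scene','side'):
    D=np.load(n+'0.npz');P=np.load(n+'P.npy');c,T=campose(n)
    for k,(x,y) in cand.items():
        h=62 if k in('A','B','blue') else 66 if k=='C' else 184
        m=(np.hypot(P[...,0]-x,P[...,1]-y)<30)&(P[...,2]>h)&(P[...,2]<h+12)
        q=P[m];print(n,k,len(q),((q.max(0)+q.min(0))/2).round(1),q.mean(0).round(1))
    x,y=472,298
    m=(abs(P[...,0]-x)<60)&(abs(P[...,1]-y)<100)&(P[...,2]>20)&(P[...,2]<27.5)
    im=D['im'].astype(int);m&=(im[...,0]-im[...,2]>40)
    q=P[m][:,:2].astype(np.float32)
    print(n,'crate rim',len(q),cv2.minAreaRect(q),q.min(0),q.max(0))
E
```

```text
[[-0.967  0.253 -0.   ]
 [ 0.253  0.967 -0.001]
 [ 0.    -0.001 -1.   ]]
scene A 30 [456.6  84.5  65.7] [457.4  85.3  65. ]
scene B 39 [623.9 138.   64.6] [622.4 138.   64.5]
scene blue 36 [454.7 144.1  64.6] [455.  144.4  64.5]
scene C 36 [474.4 297.3  70.2] [475.3 296.8  69.3]
scene capmid 139 [597.3 -95.  188.1] [598.1 -94.6 188.2]
scene capfar 136 [ 524.  -385.6  189.3] [ 526.9 -385.5  188.3]
scene crate rim 202 ((472.1231994628906, 298.9985046386719), (139.34042358398438, 56.25093078613281), 78.1527328491211) [435.82602 226.45613] [511.87183 369.78583]
side A 77 [453.4  87.5  65.1] [452.5  87.4  64.7]
side B 68 [618.8 138.8  64.9] [618.7 140.1  64.7]
side blue 95 [451.2 146.2  65. ] [449.8 146.9  64.7]
side C 139 [470.5 297.5  69.2] [469.2 298.   69.1]
side capmid 111 [595.1 -93.4 187.6] [592.5 -91.2 188.1]
side capfar 73 [ 522.3 -386.5  187.2] [ 521.1 -382.8  187.7]
side crate rim 637 ((468.88348388671875, 289.0438232421875), (119.3161849975586, 52.55501937866211), 77.9268569946289) [431.1979  226.97511] [506.21832 351.74023]
```

Two loose grey batteries fit the description: A at (294,180) px, about (455,86) mm, and B at (329,213) px, about (621,138) mm. The blue one at (312,175) px is excluded by its colour, and the grey one at (360,170) px is already in the middle cell. The enlarged crops confirm this. The crate is at about (472,298) mm with yaw of about -12°. I'll turn the jaws to line up with the crate's x axis.

Request:
{"api": "servo_tool", "payload": {
  "moves": [0,0,0,0.054,0,0,0,0.054,0,0,0,0.054,0,0,0,0.054,0,0,0,0.054,0,0,0,0.054,0,0,0,0.054,0,0,0,0.054,0,0,0,0.054],
  "gripper": 1,
  "grip_force": 20
}}

```text
time_s: 1.27
ee_pos: [157.6, 603.5, 211.7]
tcp_rot: [2.489, 1.912, -0.008]
ft_force: [0.8, 0.2, -0.8]
gripper_width: 95.4
```

```bash
cat >> h.py <<'E'
def plan(target,yaw=None):
    s=ctrl.observe();M=R.from_rotvec(s['tcp_rot']).as_matrix()
    d=M.T@(np.array(target,float)-s['ee_pos'])
    ty=np.degrees(np.arctan2(M[1,1],M[0,1]))
    print('t',round(s['time_s'],2),'tcp',s['ee_pos'].round(1),'toolyaw',ty.round(2),'tilt',M[:,2].round(3),'w',round(s['gripper_width'],1),'F',s['ft_force'].round(1),'Mz',s['wrist_torque'].round(2),'q6',s['q'][5].round(2))
    print('units total',(d/120).round(4),'mm',d.round(1),'' if yaw is None else f'twist {-(yaw-ty)/180:.4f}')
E
python3 -c "
from h import *
plan([455,86,214],-12)"
```

```text
t 1.27 tcp [157.6 603.5 211.7] toolyaw -14.95 tilt [-0.002 -0.006 -1.   ] w 95.4 F [ 0.8  0.2 -0.8] Mz [-0.08  0.15  0.02] q6 1.47
units total [-3.5268e+00  3.5068e+00 -7.0000e-04] mm [-4.232e+02  4.208e+02 -1.000e-01] twist -0.0164
```

Request:
{"api": "servo_tool", "payload": {
  "moves": [-0.294,0.292,0,-0.002,-0.294,0.292,0,-0.002,-0.294,0.292,0,-0.002,-0.294,0.292,0,-0.002,-0.294,0.292,0,-0.002,-0.294,0.292,0,-0.002,-0.294,0.292,0,-0.002,-0.294,0.292,0,-0.002,-0.294,0.292,0,0,-0.294,0.292,0,0,-0.294,0.292,0,0,-0.294,0.292,0,0,0,0,0,0]
}}

```text
time_s: 2.9
ee_pos: [478.5, 78.7, 212.5]
tcp_rot: [2.44, 1.973, -0.009]
ft_force: [-0.4, 0.0, -0.7]
gripper_width: 95.5
```

```bash
python3 - <<'E'
from h import *
plan([455,86,214],-12)
s=ctrl.observe();im,d=vision.read_camera('wrist');cv2.imwrite('pics/wrist1.png',im[...,::-1]);np.savez('wrist1.npz',im=im,d=d)
c,T=campose('wrist',s);P=cloud(c,T,d)
for k,(x,y) in {'A':(455,86),'B':(622,138),'blue':(452,146)}.items():
    m=(np.hypot(P[...,0]-x,P[...,1]-y)<30)&(P[...,2]>60)&(P[...,2]<72)&(d>0)
    q=P[m]
    if len(q): print(k,len(q),((q.max(0)+q.min(0))/2).round(1),q.mean(0).round(1),np.argwhere(m).mean(0))
E
```

```text
t 2.9 tcp [478.5  78.7 212.5] toolyaw -12.08 tilt [-0.002 -0.007 -1.   ] w 95.5 F [-0.4  0.  -0.7] Mz [-0.11  0.09  0.05] q6 0.25
units total [ 0.0185 -0.2045 -0.0123] mm [  2.2 -24.5  -1.5] twist -0.0004
A 408 [456.   86.2  64.9] [456.3  86.5  66.6] [171.88970588 232.37254902]
B 489 [622.6 137.8  64.7] [621.9 137.8  66.3] [ 89.51124744 380.9406953 ]
blue 456 [453.7 145.8  65.9] [453.9 145.8  66.5] [116.87280702 216.85087719]
```

View pics/wrist1.png

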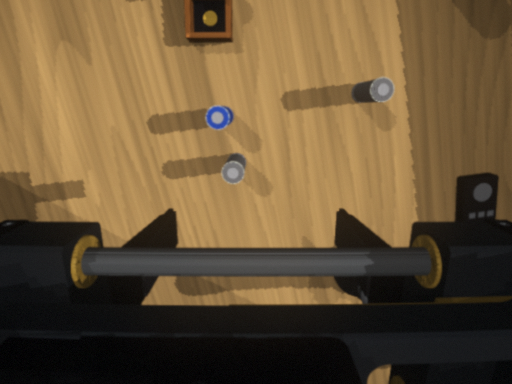

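The wrist view shows A at (232,172), the blue one at (218,117), B at (381,89) and the empty crate cell at (210,18). All views agree to about 2 mm. Descending on A.

Request:
{"api": "servo_tool", "payload": {
  "moves": [0.01,-0.1,0.2,0,0.01,-0.1,0.2,0,0,0,0.28,0,0,0,0.28,0,0,0,0.28,0,0,0,0.2,0,0,0,0.05,0,0,0,0,0]
}}

```text
time_s: 3.95
ee_pos: [449.0, 93.8, 30.4]
tcp_rot: [2.431, 1.985, -0.008]
ft_force: [0.3, 0.1, 1.0]
gripper_width: 95.1
```

```bash
python3 -c "
from h import *
plan([455.5,86.3,28],-12)"
```

```text
t 3.95 tcp [449.   93.8  30.4] toolyaw -11.55 tilt [-0.002 -0.005 -1.   ] w 95.1 F [0.3 0.1 1. ] Mz [-0.12  0.06 -0.02] q6 0.28
units total [-0.0501  0.0657  0.0199] mm [-6.   7.9  2.4] twist 0.0025
```

Request:
{"api": "servo_tool", "payload": {
  "moves": [-0.05,0.06,0.015,0,0,0,0,0]
}}

```text
time_s: 4.2
ee_pos: [455.9, 86.4, 30.1]
tcp_rot: [2.429, 1.985, -0.004]
ft_force: [0.6, 0.4, 0.3]
gripper_width: 95.1
```

```bash
python3 -c "
from h import *
plan([455.5,86.3,28],-12)"
```

```text
t 4.2 tcp [455.9  86.4  30.1] toolyaw -11.5 tilt [ 0.001 -0.005 -1.   ] w 95.1 F [0.6 0.4 0.3] Mz [-0.06  0.12 -0.01] q6 0.26
units total [-0.0015 -0.0035  0.0172] mm [-0.2 -0.4  2.1] twist 0.0028
```

Request:
{"api": "servo_tool", "payload": {
  "moves": [0,0,0,0,0,0,0,0,0,0,0,0,0,0,0,0,0,0,0,0,0,0,0,0],
  "gripper": -1,
  "grip_force": 20
}}

```text
time_s: 4.95
ee_pos: [456.2, 86.2, 30.9]
tcp_rot: [2.429, 1.983, -0.003]
ft_force: [-0.4, -0.5, -0.1]
gripper_width: 40.8
```

```bash
python3 -c "
from h import *
plan([462.9,255.5,90],-12)"
```

```text
t 4.95 tcp [456.2  86.2  30.9] toolyaw -11.54 tilt [ 0.002 -0.005 -1.   ] w 40.8 F [-0.4 -0.5 -0.1] Mz [-0.05  0.08 -0.04] q6 0.26
units total [ 1.3908 -0.2261 -0.4996] mm [166.9 -27.1 -60. ] twist 0.0026
```

Request:
{"api": "servo_tool", "payload": {
  "moves": [0,0,0,0,0,0,0,0,0,0,0,0,0,0,0,0,0,0,-0.2,0,0,0,-0.25,0,0,0,-0.2,0]
}}

```text
time_s: 5.82
ee_pos: [455.0, 86.6, 109.2]
tcp_rot: [2.432, 1.985, -0.009]
ft_force: [-0.1, -0.0, -1.0]
gripper_width: 23.6
```

```bash
python3 -c "
from h import *
plan([462.9,255.5,95],-12)"
```

```text
t 5.83 tcp [455.   86.6 109.2] toolyaw -11.54 tilt [-0.003 -0.005 -1.   ] w 23.6 F [-0.1 -0.  -1. ] Mz [-0.1   0.05  0.02] q6 0.26
units total [ 1.3931 -0.217   0.1108] mm [167.2 -26.   13.3] twist 0.0025
```

Request:
{"api": "servo_tool", "payload": {
  "moves": [0.28,-0.045,0,0,0.28,-0.045,0,0,0.28,-0.045,0,0,0.28,-0.045,0,0.001,0.27,-0.045,0,0.001,0,0,0,0]
}}

```text
time_s: 6.58
ee_pos: [463.1, 260.2, 110.1]
tcp_rot: [2.438, 1.974, -0.004]
ft_force: [0.6, -0.7, -1.2]
gripper_width: 23.4
```

```bash
cat > look.py <<'E'
from h import *
import sys
def wl(name):
    s=ctrl.observe();im,d=vision.read_camera('wrist');cv2.imwrite(f'pics/{name}.png',im[...,::-1]);np.savez(name+'.npz',im=im,d=d)
    c,T=campose('wrist',s);return s,im,d,c,T,cloud(c,T,d)
E
python3 - <<'E'
from look import *
plan([462.9,255.5,95],-12)
s,im,d,c,T,P=wl('wrist2')
m=(np.hypot(P[...,0]-472,P[...,1]-298)<22)&(P[...,2]>62)&(P[...,2]<80)
q=P[m];print(len(q),((q.max(0)+q.min(0))/2).round(1),q.mean(0).round(1))
m=(abs(P[...,0]-472)<60)&(abs(P[...,1]-298)<100)&(P[...,2]>19)&(P[...,2]<28)
i=im.astype(int);m&=(i[...,0]-i[...,2]>40)
q=P[m][:,:2].astype(np.float32);print(len(q),cv2.minAreaRect(q))
E
```

```text
t 6.58 tcp [463.1 260.2 110.1] toolyaw -12.01 tilt [ 0.001 -0.005 -1.   ] w 23.4 F [ 0.6 -0.7 -1.2] Mz [-0.1   0.12  0.02] q6 0.61
units total [-0.0384  0.0066  0.126 ] mm [-4.6  0.8 15.1] twist -0.0001
955 [473.1 297.3  68.3] [473.2 297.6  70.5]
3258 ((473.3338317871094, 298.7081298828125), (137.42431640625, 50.383583068847656), 77.72480010986328)
```

View pics/wrist2.png

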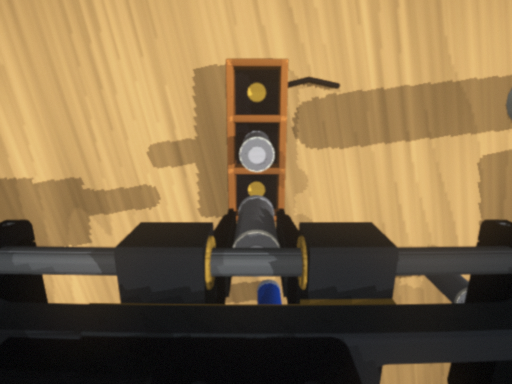

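The wrist view shows the crate, its upper empty cell at (257,92) and the lower one at (257,190). Battery A is held at (257,220), just above the lower cell. Lowering it.

Request:
{"api": "servo_tool", "payload": {
  "moves": [-0.038,0.008,0.1,0,0,0,0.15,0,0,0,0.1,0,0,0,0,0]
}}

```text
time_s: 7.12
ee_pos: [462.4, 250.4, 65.1]
tcp_rot: [2.442, 1.97, -0.008]
ft_force: [-0.2, 0.2, -0.4]
gripper_width: 23.5
```

```bash
python3 -c "
from h import *
plan([463.6,255.7,36],-12.3)"
```

```text
t 7.12 tcp [462.4 250.4  65.1] toolyaw -12.22 tilt [-0.001 -0.006 -1.   ] w 23.5 F [-0.2  0.2 -0.4] Mz [-0.04  0.1  -0.06] q6 0.59
units total [0.0465 0.0005 0.2425] mm [ 5.6  0.1 29.1] twist 0.0005
```

Request:
{"api": "servo_tool", "payload": {
  "moves": [0.046,0,0,0,0,0,0,0]
}}

```text
time_s: 7.38
ee_pos: [464.1, 255.9, 65.6]
tcp_rot: [2.442, 1.969, -0.007]
ft_force: [0.3, -0.2, -2.0]
gripper_width: 23.3
```

```bash
python3 -c "
from h import *
plan([463.6,255.7,36],-12.3)"
```

```text
t 7.38 tcp [464.1 255.9  65.6] toolyaw -12.26 tilt [-0.001 -0.006 -1.   ] w 23.3 F [ 0.3 -0.2 -2. ] Mz [-0.1   0.06  0.01] q6 0.6
units total [-0.001  -0.0039  0.2466] mm [-0.1 -0.5 29.6] twist 0.0002
```

Request:
{"api": "servo_tool", "payload": {
  "moves": [0,0,0.1,0,0,0,0.1,0,0,0,0.03,0,0,0,0,0]
}}

```text
time_s: 7.88
ee_pos: [464.0, 255.9, 36.1]
tcp_rot: [2.442, 1.969, -0.007]
ft_force: [-0.0, 0.0, -0.2]
gripper_width: 23.4
```

```bash
python3 -c "
from h import *
plan([463.6,255.7,36],-12.3)"
```

```text
t 7.88 tcp [464.  255.9  36.1] toolyaw -12.23 tilt [-0.    -0.006 -1.   ] w 23.4 F [-0.   0.  -0.2] Mz [-0.16  0.09  0.01] q6 0.6
units total [-0.002  -0.0028  0.0011] mm [-0.2 -0.3  0.1] twist 0.0004
```

Request:
{"api": "servo_tool", "payload": {
  "moves": [0,0,0.008,0,0,0,0,0]
}}

```text
time_s: 8.12
ee_pos: [464.1, 255.9, 35.3]
tcp_rot: [2.442, 1.969, -0.006]
ft_force: [0.4, -0.6, -0.3]
gripper_width: 23.5
```

Request:
{"api": "servo_tool", "payload": {
  "moves": [0,0,0,0,0,0,0,0,0,0,0,0],
  "gripper": 0
}}

```text
time_s: 8.5
ee_pos: [464.4, 256.0, 35.9]
tcp_rot: [2.442, 1.969, -0.004]
ft_force: [0.5, 0.7, 0.8]
gripper_width: 45.5
```

Request:
{"api": "servo_tool", "payload": {
  "moves": [0,0,-0.15,0,0,0,-0.25,0,0,0,-0.25,0,0,0,0,0],
  "gripper": 1
}}

```text
time_s: 9.0
ee_pos: [464.2, 256.4, 115.8]
tcp_rot: [2.442, 1.969, -0.005]
ft_force: [-0.2, -0.1, -0.1]
gripper_width: 82.5
```

```bash
python3 - <<'E'
from look import *
plan([621.5,138,110],-12)
s,im,d,c,T,P=wl('wrist3')
for k,(x,y) in {'A':(463.6,255.7),'C':(472,298)}.items():
    m=(np.hypot(P[...,0]-x,P[...,1]-y)<22)&(P[...,2]>62)&(P[...,2]<80)
    q=P[m]
    if len(q): print(k,len(q),((q.max(0)+q.min(0))/2).round(1),q.mean(0).round(1))
E
```

```text
t 9.0 tcp [464.2 256.4 115.8] toolyaw -12.23 tilt [ 0.    -0.006 -1.   ] w 82.5 F [-0.2 -0.1 -0.1] Mz [-0.07  0.12 -0.02] q6 0.6
units total [-0.6865  1.4899  0.0543] mm [-82.4 178.8   6.5] twist -0.0013
A 838 [465.7 255.3  67.8] [465.8 256.4  70.3]
C 910 [473.2 297.3  70.8] [473.2 297.5  70.6]
```

View pics/wrist3.png

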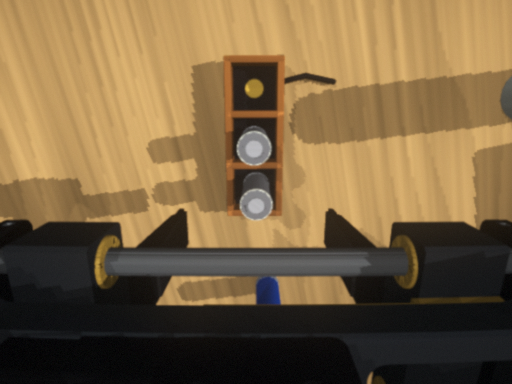

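Battery A stands upright in the lower cell, with its top at (256,206), level with battery C at (254,150). Moving to B.

Request:
{"api": "servo_tool", "payload": {
  "moves": [-0.137,0.298,0,0,-0.137,0.298,0,0,-0.137,0.298,0,0,-0.137,0.298,0,0,-0.1,0.21,0,0,0,0,0,0,0,0,0,0]
}}

```text
time_s: 9.93
ee_pos: [611.9, 140.8, 105.1]
tcp_rot: [-2.443, -1.972, 0.026]
ft_force: [-0.4, -0.7, -0.5]
gripper_width: 95.2
```

```bash
python3 - <<'E'
from look import *
plan([621.5,138,30],-12.3)
s,im,d,c,T,P=wl('wrist4')
m=(np.hypot(P[...,0]-621.5,P[...,1]-138)<25)&(P[...,2]>60)&(P[...,2]<75)
q=P[m];print(len(q),((q.max(0)+q.min(0))/2).round(1),q.mean(0).round(1))
E
```

```text
t 9.93 tcp [611.9 140.8 105.1] toolyaw -12.17 tilt [-0.014 -0.009 -1.   ] w 95.2 F [-0.4 -0.7 -0.5] Mz [-0.07  0.04 -0.01] q6 0.34
units total [0.0009 0.0903 0.6247] mm [ 0.1 10.8 75. ] twist 0.0007
870 [623.1 138.3  65. ] [623.2 139.   66.4]
```

Request:
{"api": "servo_tool", "payload": {
  "moves": [0.002,0.095,0.1,0,0,0,0.2,0,0,0,0.2,0,0,0,0.1,0,0,0,0,0]
}}

```text
time_s: 10.6
ee_pos: [622.5, 140.3, 29.0]
tcp_rot: [-2.439, -1.977, 0.025]
ft_force: [1.3, 0.2, 0.1]
gripper_width: 95.3
```

```bash
python3 -c "
from h import *
plan([622.5,138.3,30],-12.3)"
```

```text
t 10.6 tcp [622.5 140.3  29. ] toolyaw -11.95 tilt [-0.014 -0.009 -1.   ] w 95.3 F [1.3 0.2 0.1] Mz [-0.12  0.04 -0.04] q6 0.34
units total [-0.0166  0.0037 -0.0082] mm [-2.   0.4 -1. ] twist 0.0019
```

Request:
{"api": "servo_tool", "payload": {
  "moves": [-0.016,0,0,0,0,0,0,0,0,0,0,0,0,0,0,0,0,0,0,0,0,0,0,0,0,0,0,0,0,0,0,0,0,0,0,0],
  "gripper": -1
}}

```text
time_s: 11.72
ee_pos: [623.2, 138.6, 31.6]
tcp_rot: [-2.44, -1.978, 0.02]
ft_force: [-0.1, -0.1, 0.9]
gripper_width: 23.6
```

```bash
python3 -c "
from h import *
plan([482.4,341.7,115],-12.3)"
```

```text
t 11.72 tcp [623.2 138.6  31.6] toolyaw -11.94 tilt [-0.01  -0.008 -1.   ] w 23.6 F [-0.1 -0.1  0.9] Mz [-0.1   0.02 -0.01] q6 0.33
units total [ 1.406  -1.5038 -0.6973] mm [ 168.7 -180.5  -83.7] twist 0.0020
```

Request:
{"api": "servo_tool", "payload": {
  "moves": [0,0,-0.2,0,0,0,-0.3,0,0,0,-0.25,0,0.2,-0.21,0,0,0.25,-0.265,0,0,0.25,-0.265,0,0.001,0.25,-0.265,0,0.001,0.25,-0.265,0,0,0.15,-0.16,0,0,0,0,0,0,0,0,0,0]
}}

```text
time_s: 13.1
ee_pos: [486.4, 338.5, 123.2]
tcp_rot: [-2.448, -1.968, 0.022]
ft_force: [-0.2, -0.3, -0.9]
gripper_width: 23.4
```

```bash
python3 -c "
from h import *
plan([482.4,341.7,67],-12.3)"
```

```text
t 13.1 tcp [486.4 338.5 123.2] toolyaw -12.39 tilt [-0.011 -0.008 -1.   ] w 23.4 F [-0.2 -0.3 -0.9] Mz [-0.12  0.08 -0.04] q6 0.72
units total [ 0.0242 -0.0338  0.4686] mm [ 2.9 -4.1 56.2] twist -0.0005
```

Request:
{"api": "servo_tool", "payload": {
  "moves": [0.024,-0.034,0.1,0,0,0,0.2,0,0,0,0.15,0,0,0,0,0,0,0,0,0]
}}

```text
time_s: 13.72
ee_pos: [483.8, 339.0, 65.7]
tcp_rot: [-2.453, -1.962, 0.023]
ft_force: [-0.2, -0.0, -0.1]
gripper_width: 23.7
```

```bash
python3 - <<'E'
from look import *
plan([482.4,341.7,36],-12.3)
wl('wrist5')
E
```

```text
t 13.72 tcp [483.8 339.   65.7] toolyaw -12.68 tilt [-0.012 -0.009 -1.   ] w 23.7 F [-0.2 -0.  -0.1] Mz [-0.13  0.03  0.03] q6 0.72
units total [ 0.0225 -0.0141  0.2471] mm [ 2.7 -1.7 29.7] twist -0.0021
```

View pics/wrist5.png

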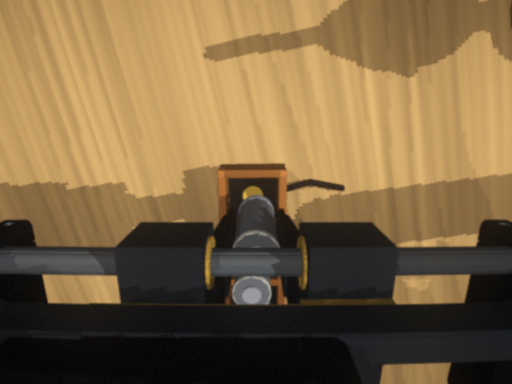

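Battery B is held over the upper cell at (252,190), with battery C behind it at (252,290). I'll apply a small correction and lower it.

Request:
{"api": "servo_tool", "payload": {
  "moves": [0.022,-0.014,0,0,0,0,0.1,0,0,0,0.1,0,0,0,0.03,0,0,0,0,0]
}}

```text
time_s: 14.4
ee_pos: [482.6, 342.0, 36.9]
tcp_rot: [-2.453, -1.962, 0.021]
ft_force: [-0.5, -0.5, -2.0]
gripper_width: 23.1
```

```bash
python3 -c "
from h import *
plan([482.4,341.7,35],-12.3)"
```

```text
t 14.4 tcp [482.6 342.   36.9] toolyaw -12.68 tilt [-0.011 -0.008 -1.   ] w 23.1 F [-0.5 -0.5 -2. ] Mz [-0.09  0.07  0.06] q6 0.73
units total [-0.0028 -0.0007  0.0161] mm [-0.3 -0.1  1.9] twist -0.0021
```

Request:
{"api": "servo_tool", "payload": {
  "moves": [0,0,0.015,0,0,0,0,0]
}}

```text
time_s: 14.65
ee_pos: [482.9, 342.2, 35.7]
tcp_rot: [-2.453, -1.963, 0.02]
ft_force: [0.1, 0.0, -1.8]
gripper_width: 23.5
```

Request:
{"api": "servo_tool", "payload": {
  "moves": [0,0,0,0,0,0,0,0,0,0,0,0],
  "gripper": 0
}}

```text
time_s: 15.02
ee_pos: [483.1, 342.3, 36.0]
tcp_rot: [-2.453, -1.963, 0.018]
ft_force: [0.9, -0.1, -0.2]
gripper_width: 45.9
```

Request:
{"api": "servo_tool", "payload": {
  "moves": [0,0,-0.15,0,0,0,-0.25,0,0,0,-0.3,0,0,0,-0.3,0,0,0,0,0],
  "gripper": 1
}}

```text
time_s: 15.65
ee_pos: [484.5, 343.4, 164.6]
tcp_rot: [2.453, 1.962, -0.014]
ft_force: [-0.6, 0.8, -0.4]
gripper_width: 91.5
```

```bash
python3 - <<'E'
from look import *
plan([596.5,-94.5,250],-12.3)
s,im,d,c,T,P=wl('wrist6')
for n in('scene','side'):
    im,d=vision.read_camera(n);cv2.imwrite(f'pics/{n}6.png',im[...,::-1]);np.savez(f'{n}6.npz',im=im,d=d)
    c,T=campose(n);P=cloud(c,T,d)
    for k,(x,y) in {'A':(463.6,255.7),'C':(472,298),'B':(482,342)}.items():
        m=(np.hypot(P[...,0]-x,P[...,1]-y)<22)&(P[...,2]>63)&(P[...,2]<80);q=P[m]
        if len(q): print(n,k,len(q),((q.max(0)+q.min(0))/2).round(1),q.mean(0).round(1))
im=cv2.imread('pics/scene6.png')[130:220,300:420];im2=cv2.imread('pics/wrist6.png')
cv2.imwrite('pics/crate6.png',np.hstack([cv2.resize(im,(512,384),interpolation=cv2.INTER_CUBIC)[:, :400],im2[:,:400]]))
E
```

```text
t 15.65 tcp [484.5 343.4 164.6] toolyaw -12.68 tilt [-0.007 -0.006 -1.   ] w 91.5 F [-0.6  0.8 -0.4] Mz [-0.11  0.08 -0.02] q6 0.73
units total [-3.3604  1.7074 -0.6965] mm [-403.2  204.9  -83.6] twist -0.0021
scene A 39 [465.1 254.1  67.9] [467.2 254.   68. ]
scene C 42 [472.9 298.4  68. ] [475.6 296.8  68.1]
scene B 41 [483.3 342.2  67.7] [484.7 342.   67.8]
side A 137 [463.3 255.2  67.7] [460.9 256.6  68.6]
side C 152 [469.9 297.4  67.6] [468.4 298.4  68.8]
side B 171 [481.4 341.2  67.7] [479.5 342.1  68.7]
```

View pics/crate6.png

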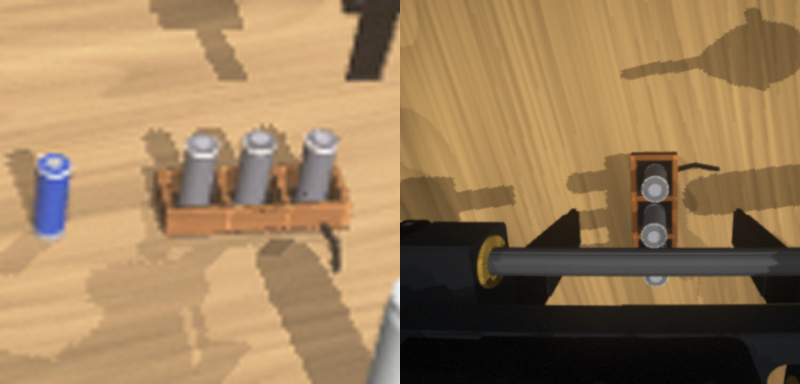

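All three batteries stand upright in their cells and the blue one is untouched. Next is the microphone nearer the crate: its cap is at about (597,-94) mm, (248,185) px in the scene view. The other one is at (525,-386) mm and has the smaller y.

Request:
{"api": "servo_tool", "payload": {
  "moves": [-0.25,0.13,-0.12,0,-0.336,0.171,-0.12,0,-0.336,0.171,-0.12,0,-0.336,0.171,-0.12,0,-0.336,0.171,-0.12,0,-0.336,0.171,-0.1,0,-0.336,0.171,0,0,-0.336,0.171,0,0,-0.336,0.171,0,0,-0.336,0.171,0,0,0,0,0,0,0,0,0,0]
}}

```text
time_s: 17.3
ee_pos: [592.8, -97.2, 236.3]
tcp_rot: [-2.44, -1.955, 0.054]
ft_force: [0.3, 0.5, 0.6]
gripper_width: 95.4
```

```bash
cat > cap.py <<'E'
from look import *
def caplook(name,x=596.5,y=-94.5):
    s,im,d,c,T,P=wl(name)
    m=(np.hypot(P[...,0]-x,P[...,1]-y)<35)&(P[...,2]>180)&(P[...,2]<250)&(d>0)
    q=P[m]
    if len(q): print('cap',len(q),((q.max(0)+q.min(0))/2).round(1),q.mean(0).round(1),'px',np.argwhere(m).mean(0).round())
    return s,im,d,c,T,P,m
E
python3 - <<'E'
from cap import *
plan([596.5,-94.5,250],-12.3)
s,im,d,c,T,P,m=caplook('wrist7')
E
```

```text
t 17.3 tcp [592.8 -97.2 236.3] toolyaw -12.62 tilt [-0.036 -0.01  -0.999] w 95.4 F [0.3 0.5 0.6] Mz [-0.07  0.05  0.01] q6 -0.03
units total [ 0.027   0.0216 -0.115 ] mm [  3.2   2.6 -13.8] twist -0.0018
cap 2224 [597.5 -94.1 186.8] [597.8 -92.9 190.1] px [196. 261.]
```

View pics/wrist7.png

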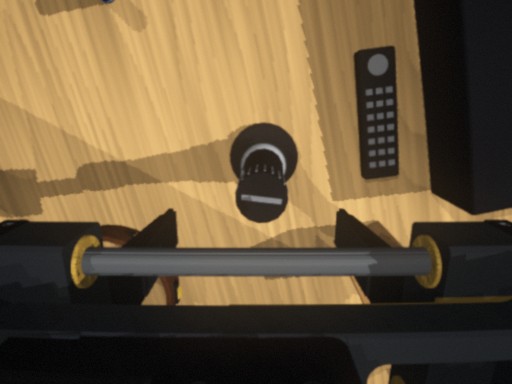

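The wrist view shows the cap top at (262,200) with the grey ridge running from (242,198) to (281,201), and the remote at (378,110), well clear. The tool has drifted about 2° in tilt, so I'll check whether a quick retreat and a slow return removes it. I'm also measuring the ridge.

Request:
{"api": "servo_tool", "payload": {
  "moves": [0,-0.45,0,0,0,-0.45,0,0,0,0,0,0,0,0,0,0]
}}

```text
time_s: 17.85
ee_pos: [484.0, -68.9, 239.1]
tcp_rot: [-2.434, -1.961, 0.055]
ft_force: [1.2, 0.3, 0.0]
gripper_width: 94.9
```

```bash
python3 - <<'E'
from cap import *
plan([597,-94.3,230],-12.3)
z=np.load('wrist7.npz');im,d=z['im'],z['d']
g=im.astype(int).sum(2)/3
ys,xs=np.mgrid[:384,:512]
m=(np.hypot(xs-262,ys-199)<24)&(g>90)&(ys>188)
pts=np.argwhere(m)[:,::-1];print(len(pts),pts.min(0),pts.max(0))
# pose at that time
s={'ee_pos':np.array([592.8,-97.2,236.3]),'tcp_rot':np.array([-2.44,-1.955,.054])}
c,T=campose('wrist',s);Q=onplane(c,T,pts,189)
ctr=Q.mean(0);u,w,v=np.linalg.svd(Q[:,:2]-ctr[:2]);print(ctr.round(1),'ridge deg',np.degrees(np.arctan2(v[0,1],v[0,0])).round(1),w.round(1))
E
```

```text
t 17.85 tcp [484.  -68.9 239.1] toolyaw -12.29 tilt [-0.037 -0.01  -0.999] w 94.9 F [1.2 0.3 0. ] Mz [-0.06  0.05  0.01] q6 -0.04
units total [-0.0053  0.9674  0.043 ] mm [ -0.6 116.1   5.2] twist 0.0000
232 [241 195] [282 222]
[597.9 -96.8 189. ] ridge deg -26.2 [131.6  67.5]
```

Request:
{"api": "servo_tool", "payload": {
  "moves": [0,0.12,0,0,0,0.12,0,0,0,0.12,0,0,0,0.12,0,0,0,0.12,0,0,0,0.12,0,0,0,0.12,0,0,0,0.12,0,0,0,0,0,0]
}}

```text
time_s: 18.98
ee_pos: [607.4, -95.5, 233.1]
tcp_rot: [-2.433, -1.961, 0.056]
ft_force: [0.4, 0.4, -0.8]
gripper_width: 95.2
```

```bash
python3 - <<'E'
from cap import *
plan([597,-94.3,230],-12.3)
s,im,d,c,T,P,m=caplook('wrist8')
m2=m&(abs(P[...,2]-190)<5)
g=im.astype(int).sum(2)/3
m3=cv2.erode(m2.astype(np.uint8),np.ones((5,5)))>0
m3&=g>75
k,L,S,_=cv2.connectedComponentsWithStats(m3.astype(np.uint8));i=1+S[1:,4].argmax();print(S[i])
pts=np.argwhere(L==i)[:,::-1];Q=onplane(c,T,pts,190)
ctr=Q.mean(0);u,w,v=np.linalg.svd(Q[:,:2]-ctr[:2],full_matrices=False);print(ctr.round(1),'ridge deg',np.degrees(np.arctan2(v[0,1],v[0,0])).round(1),w.round(1))
cv2.imwrite('pics/cap8.png',cv2.resize(im[140:240,200:330],None,fx=5,fy=5)[...,::-1])
E
```

```text
t 18.98 tcp [607.4 -95.5 233.1] toolyaw -12.27 tilt [-0.038 -0.01  -0.999] w 95.2 F [ 0.4  0.4 -0.8] Mz [-0.09  0.07  0.01] q6 -0.03
units total [-0.0081 -0.0859  0.0288] mm [ -1.  -10.3   3.5] twist 0.0001
cap 2396 [589.8 -93.9 215. ] [596.1 -92.5 193.2] px [205. 239.]
[222 202  41  10 193]
[597.8 -95.3 190. ] ridge deg -20.0 [113.   16.7]
```

View pics/cap8.png

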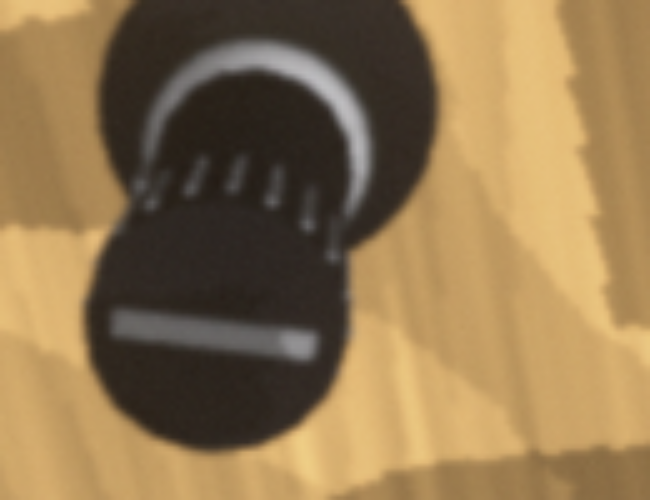

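Request:
{"api": "servo_tool", "payload": {
  "moves": [0,-0.04,-0.45,0,0,-0.04,-0.45,0,0,0,0,0,0,0,0,0]
}}

```text
time_s: 19.52
ee_pos: [599.7, -91.8, 343.5]
tcp_rot: [-2.431, -1.959, 0.059]
ft_force: [-0.4, 0.1, -0.3]
gripper_width: 95.3
```

```bash
python3 - <<'E'
from cap import *
plan([597.5,-94.5,230],-12.3)
E
```

```text
t 19.52 tcp [599.7 -91.8 343.5] toolyaw -12.27 tilt [-0.041 -0.009 -0.999] w 95.3 F [-0.4  0.1 -0.3] Mz [-0.13  0.1   0.01] q6 -0.03
units total [-0.0099  0.0231  0.9461] mm [ -1.2   2.8 113.5] twist 0.0002
```

Request:
{"api": "servo_tool", "payload": {
  "moves": [-0.01,0.02,0.25,0,0,0,0.25,0,0,0,0.2,0,0,0,0.15,0,0,0,0.1,0,0,0,0,0,0,0,0,0]
}}

```text
time_s: 20.4
ee_pos: [593.9, -93.8, 220.5]
tcp_rot: [-2.425, -1.955, 0.067]
ft_force: [-0.1, -0.7, 0.3]
gripper_width: 95.3
```

```bash
python3 - <<'E'
from cap import *
plan([596.7,-94.6,159],-12.3)
E
```

```text
t 20.4 tcp [593.9 -93.8 220.5] toolyaw -12.27 tilt [-0.05  -0.007 -0.999] w 95.3 F [-0.1 -0.7  0.3] Mz [-0.09  0.04  0.01] q6 -0.03
units total [0.0073 0.0478 0.5107] mm [ 0.9  5.7 61.3] twist 0.0001
```

The tilt is creeping. I'll hold still for some rows to see which way it drifts.

Request:
{"api": "servo_tool", "payload": {
  "moves": [0,0,0,0,0,0,0,0,0,0,0,0,0,0,0,0,0,0,0,0,0,0,0,0]
}}

```text
time_s: 21.15
ee_pos: [594.5, -93.9, 222.2]
tcp_rot: [-2.427, -1.956, 0.064]
ft_force: [-0.9, -0.1, -0.3]
gripper_width: 95.1
```

```bash
python3 - <<'E'
from cap import *
plan([596.7,-94.6,159],-12.3)
print(ctrl.observe()['q'].round(3),ctrl.observe()['tau'].round(2))
E
```

```text
t 21.15 tcp [594.5 -93.9 222.2] toolyaw -12.27 tilt [-0.047 -0.007 -0.999] w 95.1 F [-0.9 -0.1 -0.3] Mz [-0.13  0.05  0.04] q6 -0.03
units total [0.0075 0.0425 0.5255] mm [ 0.9  5.1 63.1] twist 0.0002
[-0.258  0.468  1.578 -0.021  1.139 -0.035] [ 0.000e+00 -5.972e+01 -2.579e+01  2.000e-02  1.700e-01 -0.000e+00]
```

Request:
{"api": "servo_tool", "payload": {
  "moves": [0,0.004,0,0,0,0.004,0,0,0,0.004,0,0,0,0.004,0,0,0,0.004,0,0,0,0.004,0,0,0,0,0,0,0,0,0,0,0,0,0,0,0,0,0,0,0,0,0,0,0,0,0,0,0,0,0,0,0,0,0,0,0,0,0,0,0,0,0,0,0,0,0,0,0,0,0,0]
}}

```text
time_s: 23.4
ee_pos: [597.5, -94.6, 222.0]
tcp_rot: [-2.427, -1.956, 0.064]
ft_force: [-0.8, -1.0, 0.1]
gripper_width: 95.2
```

```bash
python3 - <<'E'
from cap import *
plan([596.9,-94.6,159],-12.3)
E
```

```text
t 23.4 tcp [597.5 -94.6 222. ] toolyaw -12.27 tilt [-0.047 -0.007 -0.999] w 95.2 F [-0.8 -1.   0.1] Mz [-0.12  0.05  0.  ] q6 -0.03
units total [0.0078 0.0185 0.5247] mm [ 0.9  2.2 63. ] twist 0.0002
```

Holding still doesn't change the tilt, which is 2.7° and small enough to work with. I'll compensate for it in the axis components. Descending to the cap.

Request:
{"api": "servo_tool", "payload": {
  "moves": [0.002,0.012,0.1,0,0.002,0.004,0.1,0,0.002,0.004,0.1,0,0,0,0.1,0,0,0,0.08,0,0,0,0,0,0,0,0,0]
}}

```text
time_s: 24.28
ee_pos: [596.8, -94.7, 159.1]
tcp_rot: [-2.426, -1.955, 0.066]
ft_force: [0.2, 0.1, -0.4]
gripper_width: 95.3
```

```bash
python3 - <<'E'
from cap import *
plan([596.7,-94.6,159],-12.3)
wl('wrist9')
E
```

```text
t 24.27 tcp [596.8 -94.7 159.1] toolyaw -12.28 tilt [-0.049 -0.007 -0.999] w 95.3 F [ 0.2  0.1 -0.4] Mz [-0.09  0.04 -0.03] q6 -0.03
units total [ 0.001  -0.0012  0.0008] mm [ 0.1 -0.1  0.1] twist 0.0001
```

View pics/wrist9.png

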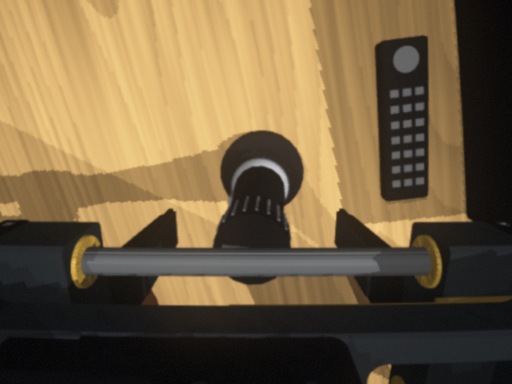

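The fingers straddle the cap at (255,255), with equal gaps on both sides. Closing.

Request:
{"api": "servo_tool", "payload": {
  "moves": [0,0,0,0,0,0,0,0,0,0,0,0,0,0,0,0,0,0,0,0,0,0,0,0,0,0,0,0,0,0,0,0],
  "gripper": -1,
  "grip_force": 20
}}

```text
time_s: 25.32
ee_pos: [596.8, -94.7, 160.3]
tcp_rot: [-2.426, -1.956, 0.065]
ft_force: [-0.6, -0.6, -0.4]
gripper_width: 40.0
```

```bash
python3 - <<'E'
from cap import *
plan([596.7,-94.6,159],-12.3)
E
```

```text
t 25.32 tcp [596.8 -94.7 160.3] toolyaw -12.27 tilt [-0.048 -0.007 -0.999] w 40.0 F [-0.6 -0.6 -0.4] Mz [-0.09  0.14 -0.03] q6 -0.03
units total [ 0.001  -0.0008  0.0107] mm [ 0.1 -0.1  1.3] twist 0.0002
```

Request:
{"api": "servo_tool", "payload": {
  "moves": [0,0,0,0.022,0,0,0,0.022,0,0,0,0.022,0,0,0,0]
}}

```text
time_s: 25.82
ee_pos: [597.0, -94.7, 160.3]
tcp_rot: [-2.624, -1.69, 0.068]
ft_force: [-1.2, -0.1, 1.5]
gripper_width: 39.7
```

```bash
python3 - <<'E'
from cap import *
plan([596.7,-94.6,159],-12.3)
E
```

```text
t 25.82 tcp [597.  -94.7 160.3] toolyaw -24.47 tilt [-0.047 -0.007 -0.999] w 39.7 F [-1.2 -0.1  1.5] Mz [-0.13  0.26 -0.06] q6 0.18
units total [ 0.0002 -0.0018  0.0106] mm [ 0.  -0.2  1.3] twist -0.0676
```

Request:
{"api": "servo_tool", "payload": {
  "moves": [0,0,0,0.022,0,0,0,0.022,0,0,0,0]
}}

```text
time_s: 26.2
ee_pos: [596.4, -95.1, 160.4]
tcp_rot: [-2.735, -1.509, 0.073]
ft_force: [-1.3, -0.4, 0.8]
gripper_width: 40.4
```

```bash
python3 - <<'E'
from cap import *
plan([596.7,-94.6,159],-12.3)
E
```

```text
t 26.2 tcp [596.4 -95.1 160.4] toolyaw -32.26 tilt [-0.049 -0.008 -0.999] w 40.4 F [-1.3 -0.4  0.8] Mz [-0.04  0.19  0.12] q6 0.32
units total [0.0054 0.0002 0.0112] mm [0.7 0.  1.3] twist -0.1109
```

Request:
{"api": "servo_tool", "payload": {
  "moves": [0,0,0,0.022,0,0,0,0.022,0,0,0,0]
}}

```text
time_s: 26.58
ee_pos: [596.0, -95.7, 160.8]
tcp_rot: [-2.833, -1.327, 0.076]
ft_force: [-1.4, 0.4, -0.0]
gripper_width: 39.3
```

```bash
python3 - <<'E'
from cap import *
plan([596.7,-94.6,159],-12.3)
E
```

```text
t 26.57 tcp [596.  -95.7 160.8] toolyaw -39.83 tilt [-0.049 -0.009 -0.999] w 39.3 F [-1.4  0.4 -0. ] Mz [-0.09  0.11  0.2 ] q6 0.45
units total [ 0.0109 -0.0011  0.0144] mm [ 1.3 -0.1  1.7] twist -0.1529
```

```bash
python3 - <<'E'
from cap import *
im,d=vision.read_camera('scene');im2,_=vision.read_camera('side')
cv2.imwrite('pics/s10.png',np.hstack([cv2.resize(im[150:220,215:285],(400,400),interpolation=cv2.INTER_CUBIC),cv2.resize(im2[120:200,200:280],(400,400),interpolation=cv2.INTER_CUBIC)])[...,::-1])
E
```

```text
(no output)
```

View pics/s10.png

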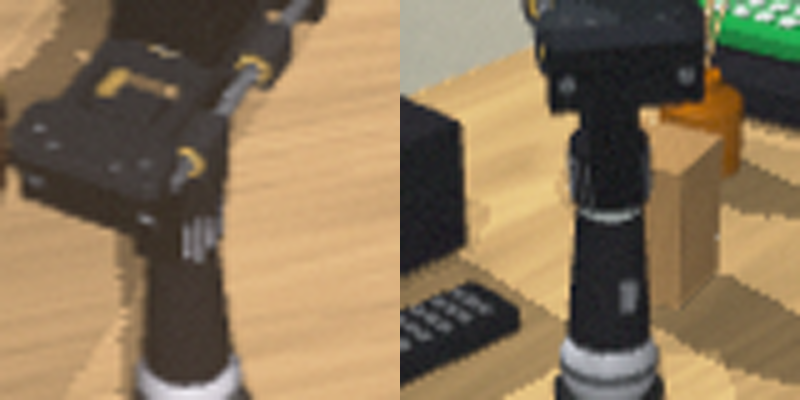

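The ridge is hidden by the gripper in both views. I'll turn a little further and read the torque about z.

Request:
{"api": "servo_tool", "payload": {
  "moves": [0,0,0,0.022,0,0,0,0.022,0,0,0,0]
}}

```text
time_s: 27.05
ee_pos: [596.1, -95.7, 160.8]
tcp_rot: [-2.918, -1.137, 0.077]
ft_force: [-2.8, -0.4, 1.4]
gripper_width: 39.0
```

```bash
python3 - <<'E'
from cap import *
plan([596.7,-94.6,159],-12.3)
E
```

```text
t 27.05 tcp [596.1 -95.7 160.8] toolyaw -47.46 tilt [-0.049 -0.01  -0.999] w 39.0 F [-2.8 -0.4  1.4] Mz [-0.23  0.3   0.46] q6 0.58
units total [ 0.0105 -0.0031  0.0144] mm [ 1.3 -0.4  1.7] twist -0.1953
```

The torque has climbed to 0.46 N m at about 35° of turn, so the clockwise stop has been reached and clockwise is the wrong way. Turning anticlockwise now, with about 90° needed from this stop.

Request:
{"api": "servo_tool", "payload": {
  "moves": [0,0,0,-0.04,0,0,0,-0.04,0,0,0,-0.04,0,0,0,-0.04,0,0,0,-0.04,0,0,0,0]
}}

```text
time_s: 27.8
ee_pos: [597.1, -95.2, 160.9]
tcp_rot: [-2.379, -2.013, 0.064]
ft_force: [-2.1, -0.4, 1.3]
gripper_width: 39.3
```

```bash
python3 - <<'E'
from cap import *
plan([596.7,-94.6,160],-12.3)
E
```

```text
t 27.8 tcp [597.1 -95.2 160.9] toolyaw -9.56 tilt [-0.047 -0.008 -0.999] w 39.3 F [-2.1 -0.4  1.3] Mz [-0.24  0.4   0.  ] q6 -0.08
units total [ 0.0047 -0.0042  0.0072] mm [ 0.6 -0.5  0.9] twist 0.0152
```

Request:
{"api": "servo_tool", "payload": {
  "moves": [0.005,-0.003,0,-0.04,0,0,0,-0.04,0,0,0,-0.04,0,0,0,-0.04,0,0,0,0]
}}

```text
time_s: 28.42
ee_pos: [597.1, -94.6, 160.8]
tcp_rot: [-1.793, -2.538, 0.051]
ft_force: [-1.9, -0.1, 0.9]
gripper_width: 39.5
```

```bash
python3 - <<'E'
from cap import *
plan([596.7,-94.6,160],42)
E
```

```text
t 28.43 tcp [597.1 -94.6 160.8] toolyaw 19.54 tilt [-0.047 -0.007 -0.999] w 39.5 F [-1.9 -0.1  0.9] Mz [-0.12  0.27 -0.  ] q6 -0.59
units total [ 0.0009 -0.003   0.0071] mm [ 0.1 -0.4  0.8] twist -0.1248
```

Request:
{"api": "servo_tool", "payload": {
  "moves": [0,0,0,-0.04,0,0,0,-0.04,0,0,0,-0.035,0,0,0,0]
}}

```text
time_s: 28.92
ee_pos: [596.8, -94.4, 160.8]
tcp_rot: [-1.316, -2.808, 0.041]
ft_force: [-2.5, -1.0, 2.3]
gripper_width: 39.4
```

```bash
python3 - <<'E'
from cap import *
plan([596.7,-94.6,170],42)
E
```

```text
t 28.93 tcp [596.8 -94.4 160.8] toolyaw 39.83 tilt [-0.047 -0.007 -0.999] w 39.4 F [-2.5 -1.   2.3] Mz [-0.15  0.25  0.01] q6 -0.94
units total [ 0.0012 -0.005  -0.0767] mm [ 0.1 -0.6 -9.2] twist -0.0121
```

Request:
{"api": "servo_tool", "payload": {
  "moves": [0.001,-0.002,-0.03,0,0.001,-0.002,-0.03,0,0,0,0,0]
}}

```text
time_s: 29.3
ee_pos: [596.8, -94.3, 168.2]
tcp_rot: [-1.327, -2.803, 0.04]
ft_force: [-0.3, -0.7, -1.1]
gripper_width: 39.1
```

```bash
python3 - <<'E'
from cap import *
plan([596.7,-94.6,200],40)
E
```

```text
t 29.3 tcp [596.8 -94.3 168.2] toolyaw 39.36 tilt [-0.047 -0.006 -0.999] w 39.1 F [-0.3 -0.7 -1.1] Mz [-0.09  0.13 -0.  ] q6 -0.93
units total [ 0.0049 -0.013  -0.2649] mm [  0.6  -1.6 -31.8] twist -0.0035
```

Request:
{"api": "servo_tool", "payload": {
  "moves": [0.002,-0.006,-0.06,0,0.002,-0.004,-0.08,0,0.002,-0.004,-0.08,0,0.001,-0.003,-0.06,0,0,0,0,0]
}}

```text
time_s: 29.92
ee_pos: [596.7, -94.8, 205.1]
tcp_rot: [-1.33, -2.804, 0.04]
ft_force: [0.2, -0.4, -0.2]
gripper_width: 39.5
```

```bash
python3 - <<'E'
from cap import *
plan([596.7,-94.6,255],40)
im,d=vision.read_camera('scene');im2,_=vision.read_camera('side')
cv2.imwrite('pics/s11.png',np.hstack([cv2.resize(im[140:230,205:295],(400,400),interpolation=cv2.INTER_CUBIC),cv2.resize(im2[110:200,195:285],(400,400),interpolation=cv2.INTER_CUBIC)])[...,::-1])
E
```

```text
t 29.93 tcp [596.7 -94.8 205.1] toolyaw 39.29 tilt [-0.045 -0.007 -0.999] w 39.5 F [ 0.2 -0.4 -0.2] Mz [-0.02 -0.03 -0.04] q6 -0.93
units total [ 0.0108 -0.0157 -0.4156] mm [  1.3  -1.9 -49.9] twist -0.0039
```

View pics/s11.png

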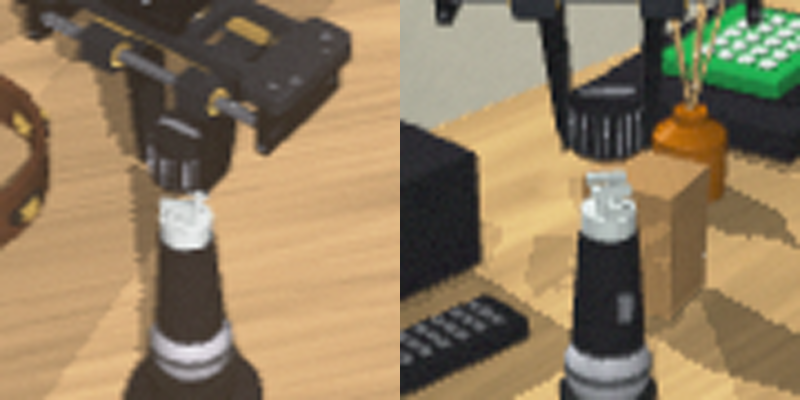

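The cap is free. Both views show the bare white thread of the mic with the cap held above it in the gripper. Lifting to the final height.

Request:
{"api": "servo_tool", "payload": {
  "moves": [0.002,-0.004,-0.08,0,0.003,-0.004,-0.12,0,0.003,-0.004,-0.12,0,0.002,-0.004,-0.08,0,0,0,0,0,0,0,0,0]
}}

```text
time_s: 30.78
ee_pos: [596.4, -94.7, 256.0]
tcp_rot: [-1.329, -2.803, 0.04]
ft_force: [-0.9, -0.3, 0.0]
gripper_width: 39.8
```

```bash
python3 - <<'E'
from cap import *
plan([596.7,-94.6,255],40)
for n in('scene','side'):
    im,d=vision.read_camera(n);cv2.imwrite(f'pics/{n}12.png',im[...,::-1])
    c,T=campose(n);P=cloud(c,T,d)
    for k,(x,y) in {'A':(463.6,255.7),'C':(472,298),'B':(482,342)}.items():
        m=(np.hypot(P[...,0]-x,P[...,1]-y)<22)&(P[...,2]>63)&(P[...,2]<80);q=P[m]
        if len(q): print(n,k,len(q),((q.max(0)+q.min(0))/2).round(1))
    g=np.hypot(P[...,0]-597,P[...,1]+94.5)<22
    z=np.sort(P[g&(P[...,2]>120)][:,2]);h,e=np.histogram(z,bins=np.arange(120,340,8));print(n,list(zip(e[:-1].astype(int),h)))
E
```

```text
t 30.77 tcp [596.4 -94.7 256. ] toolyaw 39.29 tilt [-0.046 -0.006 -0.999] w 39.8 F [-0.9 -0.3  0. ] Mz [-0.1  -0.04  0.  ] q6 -0.94
units total [-0.0014  0.0027  0.0079] mm [-0.2  0.3  1. ] twist -0.0039
scene A 40 [463.1 254.9  67.4]
scene C 40 [474.  297.2  67.5]
scene B 39 [483.  341.6  68.2]
scene [(np.int64(120), np.int64(33)), (np.int64(128), np.int64(33)), (np.int64(136), np.int64(32)), (np.int64(144), np.int64(40)), (np.int64(152), np.int64(29)), (np.int64(160), np.int64(56)), (np.int64(168), np.int64(15)), (np.int64(176), np.int64(40)), (np.int64(184), np.int64(0)), (np.int64(192), np.int64(0)), (np.int64(200), np.int64(0)), (np.int64(208), np.int64(0)), (np.int64(216), np.int64(0)), (np.int64(224), np.int64(0)), (np.int64(232), np.int64(0)), (np.int64(240), np.int64(0)), (np.int64(248), np.int64(16)), (np.int64(256), np.int64(24)), (np.int64(264), np.int64(25)), (np.int64(272), np.int64(31)), (np.int64(280), np.int64(123)), (np.int64(288), np.int64(12)), (np.int64(296), np.int64(13)), (np.int64(304), np.int64(13)), (np.int64(312), np.int64(7)), (np.int64(320), np.int64(5)),
[... 252 characters left out ...]
, (np.int64(152), np.int64(33)), (np.int64(160), np.int64(68)), (np.int64(168), np.int64(7)), (np.int64(176), np.int64(47)), (np.int64(184), np.int64(0)), (np.int64(192), np.int64(0)), (np.int64(200), np.int64(0)), (np.int64(208), np.int64(0)), (np.int64(216), np.int64(0)), (np.int64(224), np.int64(0)), (np.int64(232), np.int64(0)), (np.int64(240), np.int64(0)), (np.int64(248), np.int64(24)), (np.int64(256), np.int64(46)), (np.int64(264), np.int64(55)), (np.int64(272), np.int64(47)), (np.int64(280), np.int64(105)), (np.int64(288), np.int64(0)), (np.int64(296), np.int64(2)), (np.int64(304), np.int64(4)), (np.int64(312), np.int64(0)), (np.int64(320), np.int64(0)), (np.int64(328), np.int64(0))]
```

View pics/scene12.png

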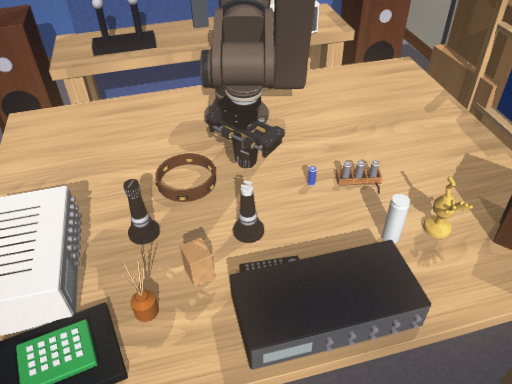

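View pics/side12.png

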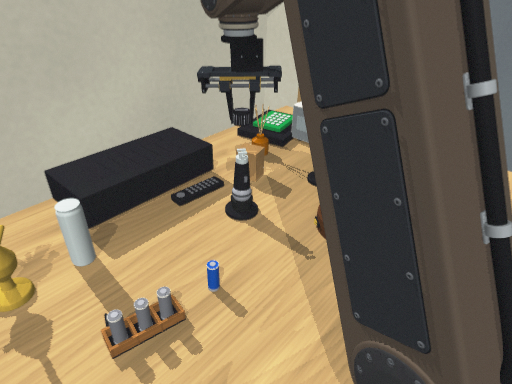

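The final pictures show the cap gripped at (245,155) in the scene view. It is about 68 mm clear of the bare mic top and about 95 mm above where it sat when closed. The other mic is still capped and all three batteries stand in the crate. The arm is at rest, so I'm handing in.

Request:
{"api": "servo_tool", "payload": {
  "moves": [0,0,0,0,0,0,0,0]
}}

```text
time_s: 31.12
ee_pos: [596.2, -94.7, 255.1]
tcp_rot: [-1.329, -2.802, 0.04]
ft_force: [0.3, 0.1, 0.3]
gripper_width: 39.4
```

```bash
python3 - <<'E'
from h import *
plan([596.7,-94.6,255],40);print(abs(ctrl.observe()['dq']).max())
print(sign_off())
E
```

```text
t 31.12 tcp [596.2 -94.7 255.1] toolyaw 39.29 tilt [-0.048 -0.006 -0.999] w 39.4 F [0.3 0.1 0.3] Mz [-0.   -0.01  0.02] q6 -0.94
units total [-0.0022  0.0033  0.0009] mm [-0.3  0.4  0.1] twist -0.0039
0.002474365486148654
the job is handed in; nothing more can be done
None
```

I handed the job in at 31 s: both loose grey batteries stand upright in the outer cells, and the cap of the microphone nearer the crate is off and held in the gripper.

- **Batteries:** the scene and side cameras show all three battery tops level at about 68 mm and within about 2 mm of their cell centres. The blue look-alike was not touched.
- **Cap:** I tried clockwise first. It hit its stop, the torque rose to 0.46 N m and the grip slipped a little. I then turned it about 87° anticlockwise from that stop without resistance, and it lifted off with hardly any force.
- **Last checks:**
  - The jaws are on the cap at 39.4 mm, with the arm still and no outside force.
  - The cap is about 95 mm above its closed position, and its underside is about 68 mm above the bare mic top. The 80 mm asked for lies between the two.
  - The other microphone is still capped in the final scene picture, and the other things look unmoved there. I didn't measure them.
- **Not ideal:** the tool drifted to about 2.7° of tilt before the cap grasp. I could not remove it, so I corrected for it while lifting. The cameras could not see the cap's ridge during the turn, so I judged the stop from torque alone.

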